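# Set up the inspection lamp for a mirror check

### The arm

A 6-joint arm with a two-finger parallel gripper is mounted at the origin on a cart in front of the work surface, level with it; the furniture and walls round the work are solid. World frame = base frame: x ahead of the robot, y to its left, z up, the work surface at z = 0. Lengths are in m, angles in rad, forces in N, time in s.
With the tool pointing down it reaches from about 0.225 to 0.875 m from the base axis. Payload 3.4 kg.
Tool frame: the origin (TCP) lies midway between the tips of the shut fingers; the grasp point (between the pads) lies 19 mm behind it; z points along the fingers, y is the line along which they close (so a half turn about z gives the same grasp; the last joint's range is limited). The gripper opens to 85 mm and grips with 20 to 120 N. Pads are 22 mm wide; open, the fingers measure 114 mm over their backs; the gripper's body (76 mm by 85 mm) begins 54 mm behind the grasp point. The pads swing forward as they close: fully open they stand 13 mm farther back than shut.
Start: joints at [1.163, 0.276, 1.505, -0, 1.361, -0.121], TCP at [0.163, 0.552, 0.196] pointing down, gripper open.
Joint ranges: [-2.89, 2.89], [-0.75, 2.08], [0.22, 2.7], [-1.18, 4.32], [0.11, 2.71], [-2.7, 2.7]. Speed limits (rad/s): [2.57, 2.57, 3.14, 3.14, 3.14, 3.14].

### API

Orientations are given as a rotation vector (axis times angle).
In Python, from bench import bot gives the robot as it stands. The module is installed in compiled form; this text tells all that it offers.
- The arm moves only by the tool servo_tool, never from a script. Its argument "steps" is one flat list of numbers, 7 for each row, row after row: the shift along the tool's x, y, z in cm, then the turn, a rotation vector about the tool's x, y, z in rad, then the opening in per cent of the stroke, from 0 (shut) to 100 (fully open). In form: [x, y, z, wx, wy, wz, claw, x, y, z, wx, wy, wz, claw, ...]. A call has 1 to 5 rows; each row is the pose to reach, as a shift and turn from the pose commanded when the call began, along the tool's axes at that moment; what a row does not reach only later rows make up. A row lasts 1/12 s, in which the tool goes at most 41.7 mm and 7.16 degrees, less where a joint would pass 70% of its speed; a pose out of reach is approached as far as the arm can. A call with a gripper value outside its range is refused whole. The fingers move at their own pace and stop on an object; the grip force is fixed at half the most. Time passes only in rows, so rows that repeat a pose let the fingers close. It gives the time, the measured TCP pose, the force, the opening and the grip force at its end, in the units of the state.
- bot.get_obs(): the state, without advancing time (a new reading comes with each control period).
- bot.get_image(name): name is "scene" or "top" or "wrist"; returns the picture (480x640x3 uint8, red, green, blue); there is no depth.
- bot.camera_params(name): a dict with "K" (3x3 intrinsics, pixels), "rvec" (rotation vector, rad) and "tvec" (3), from world to camera coordinates, as OpenCV has them. Camera axes: x right, y down, z forward; pixel columns grow to the right and rows downward; lengths in m; the calibration is good to about 2 mm. The wrist camera is an equidistant fisheye: a pixel r from the principal point sees the ray r / f radians off the axis. A picture is of the moment at which its call begins: read the wrist's pose just before it. camera_params takes no time and is no camera call; for the wrist camera it gives the pose at the moment of the call.
- bot.hand_in(): hands the job in; it is judged then, once.
The state is a dict: "t": time; "joint_positions": joint angles; "joint_velocities": joint speeds; "joint_torque": joint torques, N m; "tool_pos": TCP position; "eef_rot": TCP orientation; "wrist_force": force on the tool from outside, world axes, zero at the start; "wrist_torque": the same for the moment, N m; "finger_gap": opening from 0.0 (shut) to 1.0 (fully open); "grip_force": force on a finger pad.
Only numpy, scipy, OpenCV 4.12 (cv2) and the standard library are available. Lean on these libraries where they do the work, as an engineer would, in place of code of your own. Each camera call takes 0.05 s, during which the arm holds its last target. There are 200 camera calls.

### The job

The mirror on its post is to be checked for dust. First carry the inspection lamp (its handle is the bar on top of the column) to the locating plate and set it down flat between the four corner angles; then, standing there, swing its head (the paddle on it is there to hold it by) round until it points straight at the mirror mount and tilt it 30 degrees down from level. Leave the mirror and the other things where they stand, and do not tip the lamp over.

Things in the scene. Friction and masses are not known exactly. Their poses are not given: they have to be found in the camera images.
- lamp: Inspection lamp, loose, 0.75 to 1.0 kg, most of it in the foot, 212 mm high. Foot: dark steel slab 120 (x) x 96 (y) x 16 mm; origin at the centre of its underside, z up. A steel column 18 mm thick stands on the origin and ends in a black carrying bar, 60 mm long along the foot's x, 16 mm thick along y, from 184 to 212 mm above the underside: pick it up across the 16 mm, 198 mm up. A stiff swivel collar on the column, 115 mm above the underside, carries the tilting head
- lamp_swivel (a joint): Swivel of the head about the column, rad, -2.4 to 2.4, stays where it is left (about 0.08 N m friction). At 0 the head points along the foot's +x; positive is counter-clockwise seen from above
- lamp_tilt (a joint): Tilt of the head, rad, -0.1 to 0.9, stays where it is left (about 0.12 N m friction). 0 is level, positive is outer end down (0.524 is 30 degrees). Its level axis lies 30 mm out from the column axis, 115 mm above the foot's underside
- lamp_head (a point): Point on the tilt axis, 30 mm out from the column axis; its x runs outward along the head (the pointing direction), y is the tilt axis (left), z is normal to the head. Head: flat grey panel 100 long x 90 wide x 14 mm, from 15 to 115 mm along x, mid-thickness on the tilt axis
- paddle (a point): Grip point of the black paddle that stands upright on the panel's upper side: 75 mm out and 40 mm above the tilt axis in the head's frame. The paddle is 14 mm thick along the tilt axis (pinch it across this; it may turn between the fingers as the head tilts), 26 mm wide along the head, its round top 59 mm above the tilt axis, the panel's top 7 mm (cooling ribs to 12 mm) above it. Axes as lamp_head
- dock: Locating plate, fixed on the desk: aluminium plate 150 (x) x 126 (y) x 4 mm, origin at the centre of its underside. Four dark corner angles stand 14 mm above the plate and enclose a space of 130 (x) x 106 (y) mm, so the lamp's foot has 5 mm to spare on each side
- dock_seat (a point): Centre of the upper side of the locating plate, 4 mm above the desk, where the centre of the lamp's foot belongs; axes as the plate's
- mirror: Mirror mount, loose, about 0.23 kg: round mirror in a black square frame on a short post with a small black foot, 52 (x) x 58 (y) x 108 mm; origin at the centre of its underside, mirror faces -x of its frame. The lamp head should point at this origin as seen from above
- riser: Black block 50 x 50 x 26 mm, bystander; origin at the centre of its underside
- iris_post: Iris (black disc with a hole) on a short post with a foot, 26 x 58 x 116 mm, bystander; looks a little like the mirror mount; origin at the centre of its underside
- dropper: Amber dropper bottle 33 x 34 x 102 mm, bystander; origin at the centre of its underside
- lens_box: White flat lens box 47 x 45 x 19 mm, bystander; origin at the centre of its underside
- marker: White marker pen with black cap, 17 x 135 x 16 mm, lying, bystander; origin under its middle

How it is judged:
On the way, in this order (a step that is already met when the one before it is completed fails the run):
1. the lamp stands flat on the locating plate, between the corner angles, at rest (horizontal distance between lamp and dock_seat below 0.01 m and z of lamp in the frame of dock_seat below 0.003 m and angle between lamp's own z axis and vertical below 0.03 rad and linear speed of lamp below 0.02 m/s and contact force between the fingers and lamp below 0.1 N), for 0.2 s.
2. then, on the plate, the head is pointed at the mirror mount and tilted 30 degrees down (horizontal distance between lamp and dock_seat below 0.01 m and z of lamp in the frame of dock_seat below 0.003 m and value of joint lamp_tilt between 0.436 and 0.611 rad and x of mirror in the frame of lamp_head above 0.05 m and y of mirror in the frame of lamp_head between -0.022 and 0.022 m), for 0.2 s.
At the end, for the whole second after the job is handed in: The lamp stands flat and still between the corner angles (foot centre within 10 mm of the plate's centre, at most 3 mm above the plate), its head 30 degrees down within 5 degrees and pointing at the mirror mount: seen from above its line passes within 22 mm of the mount's centre (all of step 2 and angle between lamp's own z axis and vertical below 0.03 rad and linear speed of lamp below 0.02 m/s and velocity of joint lamp_tilt between -0.05 and 0.05 rad/s and velocity of joint lamp_swivel between -0.05 and 0.05 rad/s); the robot touches nothing.
It fails at once if the mirror mount is moved by more than 15 mm or tipped (distance of mirror from where it was at the start of the episode above 0.015 m or angle between mirror's own z axis and vertical above 0.4 rad).
It fails at once if the lamp is tipped by more than 35 degrees (angle between lamp's own z axis and vertical above 0.61 rad).
It fails at once if a bystander (riser block, iris, dropper bottle, lens box, marker) is moved by more than 30 mm (distance of any of riser, iris_post, dropper, lens_box, marker from where it was at the start of the episode above 0.03 m).
It also fails if it takes over 58 s, if anything falls off the work surface, if the arm or the gripper's body presses on something with over 40 N, if the wrist force passes 120 N, or if a joint passes its speed limit or range.

## Working session

There is one attempt and no reset: what is moved stays moved. The work goes in short steps, Python scripts to look and compute and a tool call to move; the robot and the scene stay as the last step left them, time stands still between calls to the robot, and variables do not carry over. Pictures are saved under pics/ and viewed, at most 10 in all, crops included, and the job is handed in when it is done.

Besides the shell and the picture viewer there is one more tool, called as name(argument=value, ...) on one line, values as JSON. servo_tool: Moves the arm, as the interface text tells. Its arguments: {"type":"object","properties":{"steps":{"type":"array"}},"required":["steps"]}

```bash
mkdir -p pics; python3 - <<'E'
from bench import bot
import cv2
for n in ("top","scene"):
    cv2.imwrite(f"pics/{n}0.png",bot.get_image(n)[:,:,::-1])
    p=bot.camera_params(n);print(n,p)
o=bot.get_obs();print(o)
E
```

```text
top {'K': array([[502.3188821 ,   0.        , 312.78465024],
       [  0.        , 502.3188821 , 237.57612906],
       [  0.        ,   0.        ,   1.        ]]), 'rvec': array([ 2.15583633, -2.12586246,  0.17486145]), 'tvec': array([0.17014965, 0.60512152, 0.89074632])}
scene {'K': array([[438.66166803,   0.        , 319.32458903],
       [  0.        , 438.66166803, 240.07981098],
       [  0.        ,   0.        ,   1.        ]]), 'rvec': array([ 2.17696051,  1.66160171, -0.39111452]), 'tvec': array([-0.3134042 , -0.43844125,  1.19992638])}
{'t': 0.1, 'joint_positions': array([ 1.16300492e+00,  2.76483486e-01,  1.50599211e+00, -3.73650303e-05,
        1.36070232e+00, -1.21006847e-01]), 'joint_velocities': array([-2.32997510e-04, -1.93994625e-03, -3.94350726e-03,  8.09066715e-04,
       -2.03136896e-03, -2.07696955e-05]), 'joint_torque': array([ 1.55783040e-03, -4.17701876e+01, -2.46402562e+01, -1.51745926e-04,
        5.79363084e-03, -1.72647765e-05]), 'tool_pos': array([0.16246334, 0.55102385, 0.19565953]), 'eef_rot': array([-4.48871517e-01, -3.10897599e+00,  2.41829826e-03]), 'wrist_force': array([-0.14235354, -0.17684769, -0.09834081]), 'wrist_torque': array([-0.00449248, -0.03670209, -0.04442893]), 'grip_force': 0.0, 'finger_gap': 0.999700435994539}
```

View pics/top0.png

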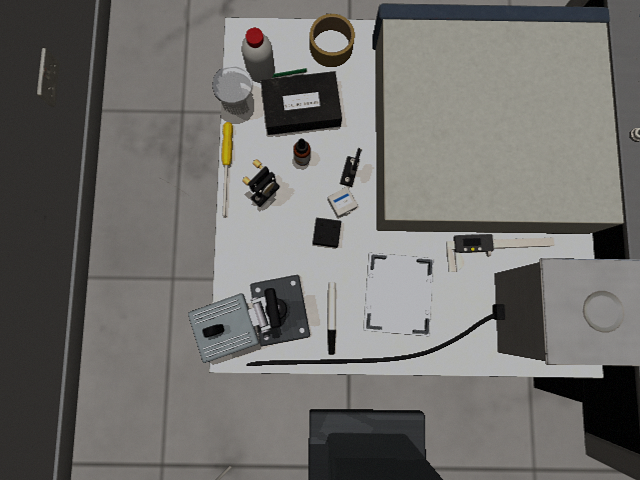

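View pics/scene0.png

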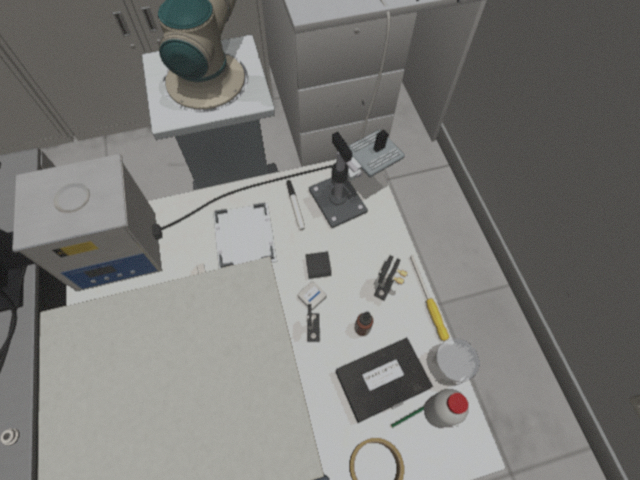

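```bash
cat >h.py <<'E'
import numpy as np,cv2
from bench import bot
def ray(n,px):
    p=bot.camera_params(n);R=cv2.Rodrigues(p["rvec"])[0];K=p["K"]
    d=np.array([(px[0]-K[0,2])/K[0,0],(px[1]-K[1,2])/K[1,1],1.])
    if n=="wrist":
        r=np.hypot(d[0],d[1]);d=np.array([d[0]*np.sin(r)/max(r,1e-9),d[1]*np.sin(r)/max(r,1e-9),np.cos(r)])
    return -R.T@p["tvec"],R.T@d
def at(n,px,z):
    c,d=ray(n,px);return c+d*(z-c[2])/d[2]
def proj(n,P):
    p=bot.camera_params(n);return cv2.projectPoints(np.array(P,float).reshape(-1,1,3),p["rvec"],p["tvec"],p["K"],None)[0].reshape(-1,2)
def two(px1,px2):
    A=[];b=[]
    for n,p in (("top",px1),("scene",px2)):
        c,d=ray(n,p);d=d/np.linalg.norm(d);M=np.eye(3)-np.outer(d,d);A.append(M);b.append(M@c)
    return np.linalg.lstsq(np.vstack(A),np.hstack(b),rcond=None)[0]
E
python3 - <<'E'
from h import *
np.set_printoptions(precision=3,suppress=True)
print(proj("top",[[0,0,0],[.163,.552,.2],[.4,0,0],[.4,.2,0]]),[ray(n,(320,240))[0] for n in("top","scene")])
for n,p in dict(d1=(371,255),d2=(433,258),d3=(429,334),d4=(366,331)).items(): print(n,at("top",p,.018))
for n,p in dict(f1=(251,286),f2=(300,276),f3=(310,338),f4=(261,346)).items(): print(n,at("top",p,.016))
print("bar",at("top",(269,289),.212),at("top",(274,326),.212))
print("mirror foot?",at("top",(262,198),.05))
print("cabinet",two((376,228),(273,258)),two((606,20),(40,310)))
print("box",two((546,262),(122,160)),two((552,362),(15,170)))
im=cv2.imread("pics/top0.png")[120:370,180:450];cv2.imwrite("pics/c1.png",cv2.resize(im,(648,600),interpolation=cv2.INTER_CUBIC))
E
```

```text
[[408.737 578.823]
 [ 47.686 521.079]
 [405.24  348.254]
 [299.924 346.828]] [array([0.455, 0.182, 0.974]), array([0.982, 0.05 , 0.874])]
d1 [0.575 0.066 0.018]
d2 [ 0.571 -0.053  0.018]
d3 [ 0.428 -0.042  0.018]
d4 [0.432 0.076 0.018]
f1 [0.513 0.295 0.016]
f2 [0.533 0.202 0.016]
f3 [0.417 0.181 0.016]
f4 [0.401 0.272 0.016]
bar [0.497 0.244 0.212] [0.442 0.235 0.212]
mirror foot? [0.676 0.275 0.05 ]
cabinet [0.615 0.064 0.089] [ 0.789 -0.158  0.464]
box [ 0.527 -0.117  0.352] [ 0.406 -0.257  0.226]
```

View pics/c1.png

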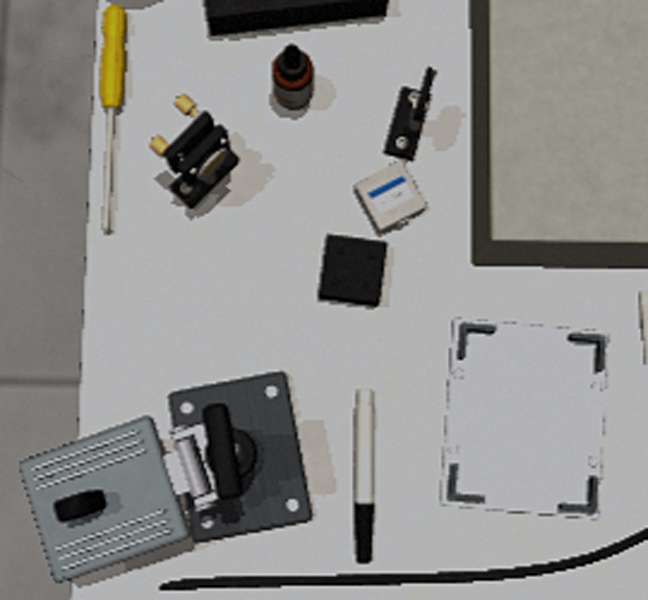

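servo_tool(steps=[0, 0, -4, 0, 0, 0, 100, -3, -1, -8, 0, 0, 0, 100, -6, -3, -10.4, 0, 0, 0, 100, -8, -4, -10.4, 0, 0, 0, 100, -8, -4, -10.4, 0, 0, 0, 100])

```text
t: 0.52
tool_pos: [0.2321, 0.4882, 0.3032]
eef_rot: [0.455, 3.103, 0.004]
wrist_force: [-0.0, -0.3, -0.5]
finger_gap: 0.996
grip_force: 0.0
```

servo_tool(steps=[-3.2, -1.8, 0, 0, 0, 0, 100, -6.4, -3.6, 0, 0, 0, 0, 100, -9.6, -5.4, 0, 0, 0, 0, 100, -12.8, -7.2, 0, 0, 0, 0, 100, -15, -8.7, 0, 0, 0, 0, 100])

```text
t: 0.93
tool_pos: [0.3487, 0.3628, 0.2994]
eef_rot: [-0.451, -3.109, 0.002]
wrist_force: [0.4, 0.9, 0.4]
finger_gap: 0.996
grip_force: 0.0
```

servo_tool(steps=[-3.2, -1.8, 0, 0, 0, 0, 100, -6.4, -3.6, 0, 0, 0, 0, 100, -9.6, -5.4, 0, 0, 0, 0, 100, -12.8, -7.2, 0, 0, 0, 0, 100, -15.3, -8.6, 0, 0, 0, 0, 100])

```text
t: 1.35
tool_pos: [0.471, 0.237, 0.2994]
eef_rot: [-0.451, -3.108, 0.001]
wrist_force: [-0.4, 1.1, 0.4]
finger_gap: 0.999
grip_force: 0.0
```

servo_tool(steps=[0, 0, 0, 0, 0, -0.12, 100, 0, 0, 0, 0, 0, -0.24, 100, 0, 0, 0, 0, 0, -0.36, 100, 0, 0, 0, 0, 0, -0.45, 100, 0, 0, 0, 0, 0, -0.45, 100])

```text
t: 1.77
tool_pos: [0.4694, 0.239, 0.2994]
eef_rot: [0.258, -3.129, 0.0]
wrist_force: [0.3, 0.4, 0.5]
finger_gap: 0.999
grip_force: 0.0
```

```bash
python3 - <<'E'
from h import *
o=bot.get_obs();print(o["t"],o["tool_pos"],o["joint_positions"],cv2.Rodrigues(o["eef_rot"])[0].round(3),o["wrist_force"])
print(bot.camera_params("wrist"))
cv2.imwrite("pics/w1.png",bot.get_image("wrist")[:,:,::-1])
E
```

```text
1.7667 [0.46938023 0.23901234 0.29941634] [ 3.38483064e-01  1.62062332e-01  1.40643840e+00  4.75312919e-04
  1.57491741e+00 -1.39668833e+00] [[-0.987 -0.164 -0.002]
 [-0.164  0.987 -0.   ]
 [ 0.002  0.    -1.   ]] [0.26775677 0.42631375 0.49549255]
{'K': array([[371.64829954,   0.        , 321.90231714],
       [  0.        , 371.64829954, 235.65833664],
       [  0.        ,   0.        ,   1.        ]]), 'rvec': array([-1.88913508, -2.2268478 , -0.35009907]), 'tvec': array([-0.15974742, -0.54914878,  0.32423769])}
```

View pics/w1.png

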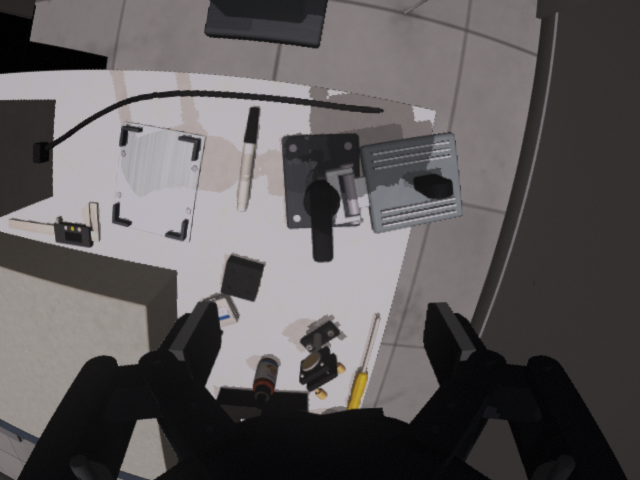

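```bash
python3 - <<'E'
from h import *
np.set_printoptions(precision=4,suppress=True)
for p in [(313,260),(332,260),(311,200),(331,200)]: print("bar",at("wrist",p,.212))
for p in [(283,137),(357,133),(287,229),(361,226)]: print("foot",at("wrist",p,.016))
for p in [(121,124),(203,138),(187,240),(112,222)]: print("dock",at("wrist",p,.018))
for p in [(304,346),(336,320),(320,333)]: print("mirrorfoot",at("wrist",p,.008))
for p in [(451,191),(417,184)]: print("paddle",at("wrist",p,.174))
im=cv2.imread("pics/w1.png")
a=cv2.resize(im[110:280,260:480],None,fx=2.6,fy=2.6,interpolation=cv2.INTER_CUBIC)
b=cv2.resize(im[300:410,250:360],None,fx=1.4,fy=1.4)
t=cv2.imread("pics/top0.png")[150:220,235:290]; t=cv2.resize(t,None,fx=4,fy=4,interpolation=cv2.INTER_CUBIC)
c=np.zeros((600,800,3),np.uint8);c[:a.shape[0],:a.shape[1]]=a;c[:t.shape[0],575:575+t.shape[1]]=t
c[300:300+b.shape[0],600:600+b.shape[1]]=b
cv2.imwrite("pics/c2.png",c)
E
```

```text
bar [0.4964 0.2369 0.212 ]
bar [0.494  0.2513 0.212 ]
bar [0.4502 0.2283 0.212 ]
bar [0.4479 0.2427 0.212 ]
foot [0.4199 0.183  0.016 ]
foot [0.4005 0.2721 0.016 ]
foot [0.5365 0.2045 0.016 ]
foot [0.5171 0.2987 0.016 ]
dock [ 0.4252 -0.041   0.018 ]
dock [0.4336 0.0815 0.018 ]
dock [0.5731 0.0701 0.018 ]
dock [ 0.5655 -0.0505  0.018 ]
mirrorfoot [0.7187 0.2525 0.008 ]
mirrorfoot [0.6651 0.2921 0.008 ]
mirrorfoot [0.6912 0.2726 0.008 ]
paddle [0.4302 0.3459 0.174 ]
paddle [0.43   0.3143 0.174 ]
```

View pics/c2.png

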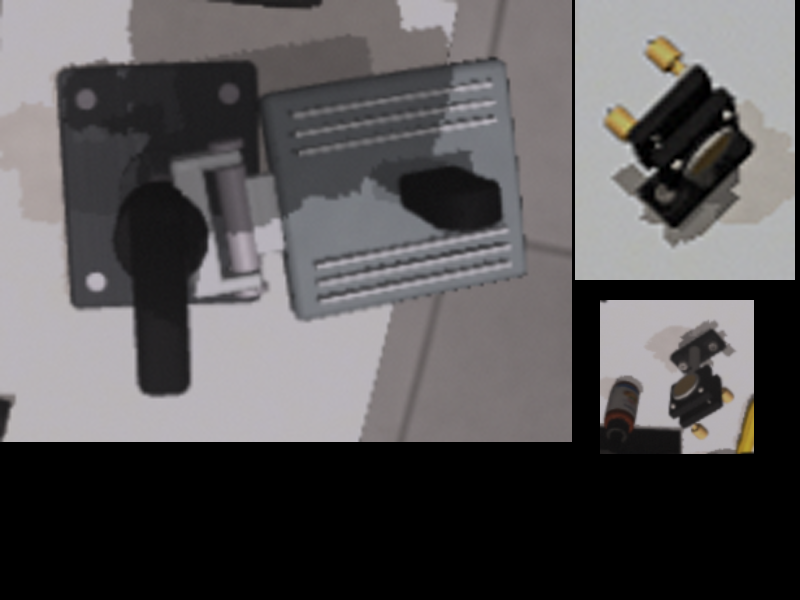

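servo_tool(steps=[0.2, 0, 3, 0, 0, -0.033, 100, 0.2, 0, 6, 0, 0, -0.033, 100, 0.2, 0, 9, 0, 0, -0.033, 100, 0.2, 0, 11, 0, 0, -0.033, 100, 0.2, 0, 12, 0, 0, -0.033, 100])

```text
t: 2.23
tool_pos: [0.4654, 0.2381, 0.177]
eef_rot: [0.304, -3.121, 0.002]
wrist_force: [0.2, 0.5, 0.4]
finger_gap: 0.995
grip_force: 0.0
```

servo_tool(steps=[0, 0, 0, 0, 0, 0, 60, 0, 0, 0, 0, 0, 0, 30, 0, 0, 0, 0, 0, 0, 0, 0, 0, 0, 0, 0, 0, 0, 0, 0, 0, 0, 0, 0, 0])

```text
t: 2.65
tool_pos: [0.4687, 0.2389, 0.1818]
eef_rot: [-0.307, 3.124, 0.001]
wrist_force: [0.8, 0.2, -0.7]
finger_gap: 0.3
grip_force: 0.0
```

servo_tool(steps=[0, 0, 0, 0, 0, 0, 0, 0, 0, 0, 0, 0, 0, 0, 0, 0, 0, 0, 0, 0, 0, 0, 0, 0, 0, 0, 0, 0, 0, 0, 0, 0, 0, 0, 0])

```text
t: 3.07
tool_pos: [0.4678, 0.2386, 0.1805]
eef_rot: [-0.308, 3.126, 0.0]
wrist_force: [-0.4, -0.8, -0.6]
finger_gap: -0.001
grip_force: 0.0
```

```bash
python3 - <<'E'
from h import *
np.set_printoptions(precision=4,suppress=True)
for p in [(266.2,193)]: print("mirror foot",at("top",p,.008))
print("frame",at("top",(262.5,178.8),.08),at("wrist",(320,370),.08))
o=bot.get_obs();print(o["finger_gap"],o["grip_force"],o["tool_pos"],o["wrist_force"],cv2.Rodrigues(o["eef_rot"])[0])
E
```

```text
mirror foot [0.6968 0.2717 0.008 ]
frame [0.7054 0.2725 0.08  ] [0.6087 0.265  0.08  ]
-0.0005633087776716196 0.0 [0.4678 0.2386 0.1805] [-0.4239 -0.8258 -0.6171] [[-0.9808 -0.1949  0.0001]
 [-0.1949  0.9808  0.0001]
 [-0.0001  0.0001 -1.    ]]
```

```bash
python3 - <<'E'
from h import *
w=bot.get_image("wrist")[:,:,::-1];t=bot.get_image("top")[:,:,::-1];s=bot.get_image("scene")[:,:,::-1]
c=np.zeros((600,800,3),np.uint8);c[:300,:400]=cv2.resize(w,(400,300))
c[:300,400:]=cv2.resize(t[230:380,150:350],(400,300));c[300:,:400]=cv2.resize(s[90:240,260:460],(400,300))
cv2.imwrite("pics/g1.png",c)
E
```

```text
(no output)
```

View pics/g1.png

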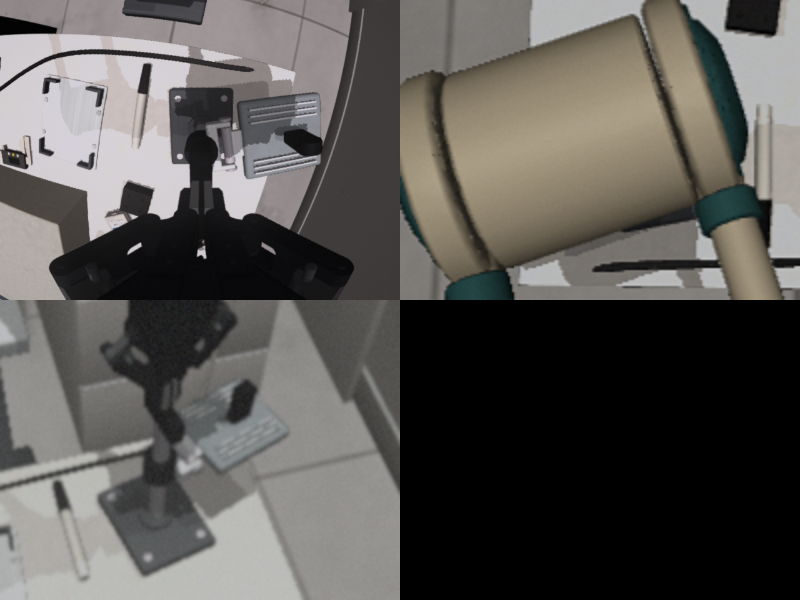

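```bash
python3 - <<'E'
from h import *
np.set_printoptions(precision=4,suppress=True)
print("cam",ray("wrist",(320,240))[0])
w=bot.get_image("wrist")[:,:,::-1];s=bot.get_image("scene")[:,:,::-1]
def wp(P):
    p=bot.camera_params("wrist");R=cv2.Rodrigues(p["rvec"])[0];q=R@np.array(P)+p["tvec"];K=p["K"]
    r=np.hypot(q[0],q[1]);th=np.arctan2(r,q[2]);return K[:2,2]+K[0,0]*th*q[:2]/r
for P in [(.4678,.2386,.1805),(.4678,.2386,.2),(.497,.244,.212),(.438,.232,.212),(.467,.2385,.016)]: print(P,wp(P),proj("scene",P))
c=np.zeros((600,800,3),np.uint8);c[:,:400]=cv2.resize(w[150:420,240:420],(400,600),interpolation=cv2.INTER_CUBIC)
c[:,400:]=cv2.resize(s[100:220,300:380],(400,600),interpolation=cv2.INTER_CUBIC)
cv2.imwrite("pics/g2.png",c)
E
```

```text
cam [0.3903 0.2234 0.3578]
(0.4678, 0.2386, 0.1805) [321.3858 275.0271] [[340.4079 152.2085]]
(0.4678, 0.2386, 0.2) [321.3565 291.7482] [[340.8941 145.8427]]
(0.497, 0.244, 0.212) [320.5902 357.3329] [[348.4043 153.05  ]]
(0.438, 0.232, 0.212) [319.6463 238.5559] [[333.5247 130.7491]]
(0.467, 0.2385, 0.016) [321.5784 202.829 ] [[336.8321 196.927 ]]
```

View pics/g2.png

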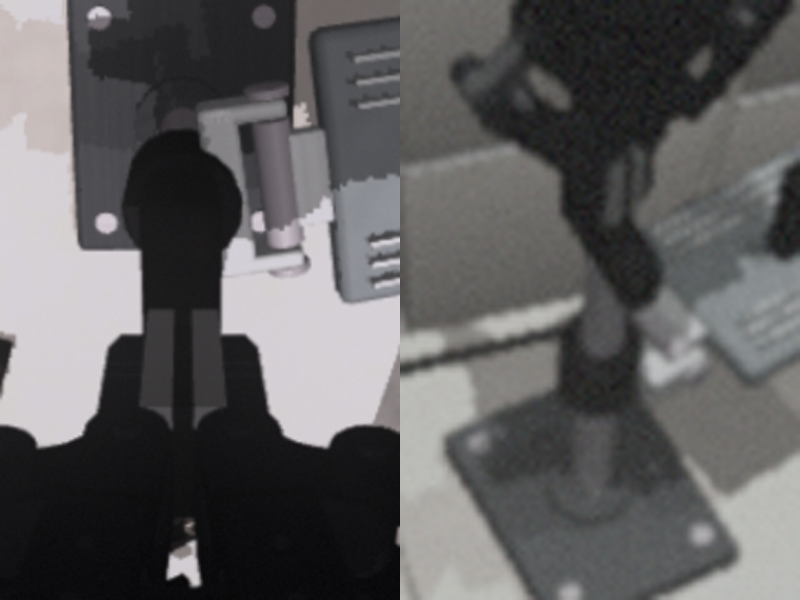

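servo_tool(steps=[0, 0, -0.5, 0, 0, 0, 0, 0, 0, -1, 0, 0, 0, 0, 0, 0, -1.5, 0, 0, 0, 0, 0, 0, -2, 0, 0, 0, 0, 0, 0, -2, 0, 0, 0, 0])

```text
t: 3.73
tool_pos: [0.4687, 0.2389, 0.202]
eef_rot: [-0.307, 3.124, 0.001]
wrist_force: [0.1, -0.3, 0.5]
finger_gap: 0.005
grip_force: 0.0
```

```bash
python3 - <<'E'
from h import *
w=bot.get_image("wrist")[:,:,::-1];s=bot.get_image("scene")[:,:,::-1]
c=np.zeros((600,800,3),np.uint8);c[:,:400]=cv2.resize(w[150:420,240:420],(400,600),interpolation=cv2.INTER_CUBIC)
c[:,400:]=cv2.resize(s[100:220,300:380],(400,600),interpolation=cv2.INTER_CUBIC)
c=cv2.convertScaleAbs(c,alpha=2.5,beta=15)
cv2.imwrite("pics/g3.png",c)
E
```

```text
(no output)
```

View pics/g3.png

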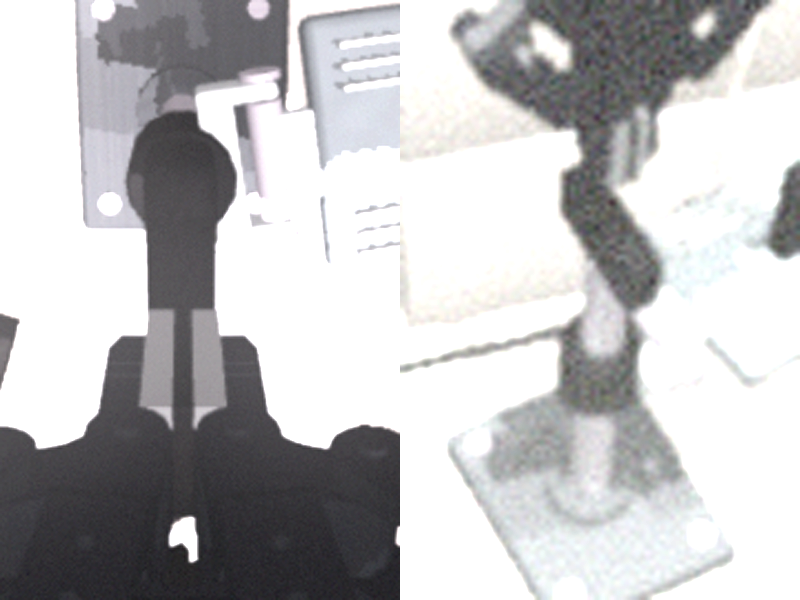

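```bash
python3 - <<'E'
from h import *
np.set_printoptions(precision=4,suppress=True)
def tri(l):
    A=[];b=[]
    for n,p in l:
        c,d=ray(n,p);d=d/np.linalg.norm(d);M=np.eye(3)-np.outer(d,d);A.append(M);b.append(M@c)
    X=np.linalg.lstsq(np.vstack(A),np.hstack(b),rcond=None)[0]; return X,[np.linalg.norm(M@X-q) for M,q in zip(A,b)]
o=bot.get_obs();print(o["tool_pos"])
print("tip",tri([("wrist",(322,289.5)),("scene",(346,136.5))]))
# bar near end (top-edge centre), wrist vs scene ; bar top: top0 ends
print("bar near",tri([("top",(269,289)),("scene",(349.5,156))]))
print("bar far",tri([("top",(274,327)),("scene",(333,133))]))
# collar / foot corner check
for p in [(351,205),(311,190)]: print("foot scene", at("scene",((p[0]),p[1]),.016))
# scene foot corners from g3
for q in [(452,447),(732,548),(560,600)]: print(at("scene",(300+(q[0]-400)/5,100+q[1]/5),.016))
for P in [(.4687,.2389,.202),(.4687,.2389,.221)]: print(proj("scene",P))
E
```

```text
[0.468  0.2386 0.2009]
tip (array([0.4666, 0.2431, 0.2232]), [np.float64(0.0046250164531883515), np.float64(0.004625016453188477)])
bar near (array([0.4975, 0.2458, 0.203 ]), [np.float64(0.0008182004709997821), np.float64(0.0008182004709999533)])
bar far (array([0.4396, 0.2332, 0.2072]), [np.float64(0.0024600762984974644), np.float64(0.002460076298497525)])
foot scene [0.4964 0.2636 0.016 ]
foot scene [0.433  0.1859 0.016 ]
[0.431  0.1849 0.016 ]
[0.5172 0.2938 0.016 ]
[0.5228 0.2108 0.016 ]
[[341.2279 145.5006]]
[[341.7293 139.018 ]]
```

servo_tool(steps=[0, 0, 0, 0, 0, 0, 60, 0, 0, 0, 0, 0, 0, 100, 0, 0, 0, 0, 0, 0, 100, 0, 0, 0, 0, 0, 0, 100, 0, 0, 0, 0, 0, 0, 100])

```text
t: 4.25
tool_pos: [0.4677, 0.2385, 0.2002]
eef_rot: [0.308, -3.126, 0.0]
wrist_force: [-0.2, -0.0, 0.1]
finger_gap: 0.71
grip_force: 0.0
```

servo_tool(steps=[0, 0, 0, 0, 0, 0, 100, 0, 0, 1.5, 0, 0, 0, 100, 0, 0, 3, 0, 0, 0, 100, 0, 0, 4.6, 0, 0, 0, 100, 0, 0, 4.6, 0, 0, 0, 100])

```text
t: 4.67
tool_pos: [0.4655, 0.2378, 0.1516]
eef_rot: [0.307, -3.121, 0.002]
wrist_force: [0.0, -0.1, -0.2]
finger_gap: 1.001
grip_force: 0.0
```

servo_tool(steps=[0, 0, 0, 0, 0, 0, 60, 0, 0, 0, 0, 0, 0, 30, 0, 0, 0, 0, 0, 0, 0, 0, 0, 0, 0, 0, 0, 0, 0, 0, 0, 0, 0, 0, 0])

```text
t: 5.08
tool_pos: [0.4683, 0.2388, 0.1552]
eef_rot: [-0.308, 3.125, 0.001]
wrist_force: [-0.6, -0.2, -0.9]
finger_gap: 0.3
grip_force: 0.0
```

servo_tool(steps=[0, 0, 0, 0, 0, 0, 0, 0, 0, 0, 0, 0, 0, 0, 0, 0, 0, 0, 0, 0, 0, 0, 0, 0, 0, 0, 0, 0, 0, 0, 0, 0, 0, 0, 0])

```text
t: 5.5
tool_pos: [0.4683, 0.2384, 0.1552]
eef_rot: [-0.307, 3.125, -0.0]
wrist_force: [-1.1, -1.3, 5.1]
finger_gap: 0.175
grip_force: 61.7
```

servo_tool(steps=[0, 0, -0.5, 0, 0, 0, 0, 0, 0, -1.5, 0, 0, 0, 0, 0, 0, -3, 0, 0, 0, 0, 0, 0, -4.5, 0, 0, 0, 0, 0, 0, -5.5, 0, 0, 0, 0])

```text
t: 5.92
tool_pos: [0.4673, 0.2386, 0.2098]
eef_rot: [0.308, -3.125, -0.0]
wrist_force: [0.4, 0.2, -7.1]
finger_gap: 0.175
grip_force: 59.8
```

servo_tool(steps=[0, -1, 0, 0, 0, 0, 0, 0, -3, 0, 0, 0, 0, 0, 0.2, -5.5, 0, 0, 0, 0, 0, 0.4, -8, 0, 0, 0, 0, 0, 0.6, -10.5, 0, 0, 0, 0, 0])

```text
t: 6.33
tool_pos: [0.4813, 0.1326, 0.2081]
eef_rot: [0.309, -3.123, 0.001]
wrist_force: [-0.6, -0.1, -8.0]
finger_gap: 0.172
grip_force: 59.9
```

servo_tool(steps=[0.1, -2.5, 0, 0, 0, 0.05, 0, 0.2, -5, 0, 0, 0, 0.11, 0, 0.3, -8, 0, 0, 0, 0.17, 0, 0.4, -10.5, 0, 0, 0, 0.23, 0, 0.55, -12.2, 0, 0, 0, 0.27, 0])

```text
t: 6.75
tool_pos: [0.5003, 0.0099, 0.2082]
eef_rot: [-0.122, -3.137, 0.005]
wrist_force: [1.1, -0.9, -8.0]
finger_gap: 0.175
grip_force: 59.9
```

servo_tool(steps=[0, 0, 0, 0, 0, 0, 0, 0, 0, 0, 0, 0, 0, 0, 0, 0, 0, 0, 0, 0, 0, 0, 0, 0, 0, 0, 0, 0, 0, 0, 0, 0, 0, 0, 0])

```text
t: 7.17
tool_pos: [0.5004, 0.0143, 0.2091]
eef_rot: [-0.114, -3.139, -0.0]
wrist_force: [-0.0, 0.1, -6.8]
finger_gap: 0.172
grip_force: 59.9
```

```bash
python3 - <<'E'
from h import *
np.set_printoptions(precision=4,suppress=True)
o=bot.get_obs();print(o["tool_pos"],cv2.Rodrigues(o["eef_rot"])[0],o["wrist_force"],o["finger_gap"])
w=bot.get_image("wrist")[:,:,::-1];cv2.imwrite("pics/w2.png",w)
s=bot.get_image("scene")[:,:,::-1];cv2.imwrite("pics/s2.png",s)
c=np.zeros((600,800,3),np.uint8);c[:480,:512]=cv2.resize(w[60:420,128:512],(512,480),interpolation=cv2.INTER_CUBIC)
c[:400,520:]=cv2.resize(s[110:310,180:320],(280,400),interpolation=cv2.INTER_CUBIC)
cv2.imwrite("pics/h1.png",cv2.convertScaleAbs(c,alpha=1.4,beta=10))
E
```

```text
[0.5004 0.0143 0.2091] [[-0.9974  0.0726 -0.0007]
 [ 0.0726  0.9974  0.0003]
 [ 0.0008  0.0003 -1.    ]] [-0.022   0.0763 -6.8369] 0.17248751653464148
```

View pics/h1.png

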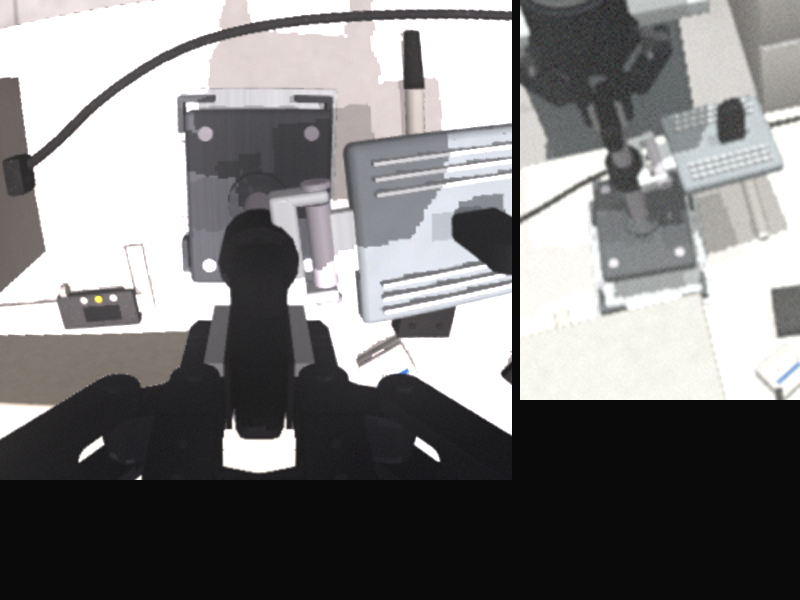

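```bash
python3 - <<'E'
from h import *
np.set_printoptions(precision=4,suppress=True)
f=lambda q:(128+q[0]*.75,60+q[1]*.75)
F=[at("wrist",f(q),.070) for q in [(188,110),(329,110),(191,283),(332,283)]]
print("foot",np.array(F),np.mean(F,0))
for q in [(180,97),(332,97)]: print("dock",at("wrist",f(q),.018))
S=lambda q:(180+(q[0]-520)/2,110+q[1]/2)
for q in [(598,277),(693,265)]: print("foot scene far x",at("scene",S(q),.070))
for q in [(602,308),(704,292)]: print("dock scene +x corners",at("scene",S(q),.004),at("scene",S(q),.018))
E
```

```text
foot [[ 0.4377 -0.0258  0.07  ]
 [ 0.4443  0.0638  0.07  ]
 [ 0.5564 -0.0369  0.07  ]
 [ 0.5637  0.0617  0.07  ]] [0.5005 0.0157 0.07  ]
dock [ 0.43   -0.0385  0.018 ]
dock [0.4383 0.0738 0.018 ]
foot scene far x [ 0.5554 -0.0393  0.07  ]
foot scene far x [0.5674 0.0566 0.07  ]
dock scene +x corners [ 0.5583 -0.0487  0.004 ] [ 0.5652 -0.0471  0.018 ]
dock scene +x corners [0.5687 0.0617 0.004 ] [0.5753 0.0615 0.018 ]
```

servo_tool(steps=[0, -0.15, 0.8, 0, 0, 0, 0, 0, -0.15, 1.8, 0, 0, 0, 0, 0, -0.15, 2.8, 0, 0, 0, 0, 0, -0.15, 3.6, 0, 0, 0, 0, 0, -0.15, 4, 0, 0, 0, 0])

```text
t: 7.68
tool_pos: [0.4992, 0.0124, 0.1672]
eef_rot: [-0.116, -3.136, -0.001]
wrist_force: [-0.2, 0.2, -8.2]
finger_gap: 0.179
grip_force: 59.8
```

servo_tool(steps=[0, 0, 0.2, 0, 0, 0, 0, 0, 0, 0.4, 0, 0, 0, 0, 0, 0, 0.6, 0, 0, 0, 0, 0, 0, 0.8, 0, 0, 0, 0, 0, 0, 0.8, 0, 0, 0, 0])

```text
t: 8.1
tool_pos: [0.5007, 0.0122, 0.1613]
eef_rot: [0.116, 3.139, 0.0]
wrist_force: [0.2, 0.5, -8.3]
finger_gap: 0.174
grip_force: 59.8
```

servo_tool(steps=[0, 0, 0.1, 0, 0, 0, 0, 0, 0, 0.2, 0, 0, 0, 0, 0, 0, 0.2, 0, 0, 0, 0, 0, 0, 0.2, 0, 0, 0, 0, 0, 0, 0.2, 0, 0, 0, 0])

```text
t: 8.52
tool_pos: [0.5007, 0.0122, 0.1595]
eef_rot: [0.116, 3.139, 0.0]
wrist_force: [-0.3, -0.9, -8.6]
finger_gap: 0.173
grip_force: 59.9
```

servo_tool(steps=[0, 0, 0.05, 0, 0, 0, 0, 0, 0, 0.1, 0, 0, 0, 0, 0, 0, 0.1, 0, 0, 0, 0, 0, 0, 0.1, 0, 0, 0, 0])

```text
t: 8.85
tool_pos: [0.5008, 0.0119, 0.1592]
eef_rot: [0.116, 3.138, -0.001]
wrist_force: [-2.2, -0.9, 0.4]
finger_gap: 0.177
grip_force: 60.8
```

servo_tool(steps=[0, 0, 0.05, 0, 0, 0, 0, 0, 0, 0.1, 0, 0, 0, 0, 0, 0, 0.1, 0, 0, 0, 0, 0, 0, 0.1, 0, 0, 0, 0])

```text
t: 9.18
tool_pos: [0.5009, 0.0119, 0.1592]
eef_rot: [0.116, 3.138, -0.001]
wrist_force: [-4.4, -1.1, 7.5]
finger_gap: 0.174
grip_force: 62.1
```

servo_tool(steps=[0, 0, -0.1, 0, 0, 0, 0, 0, 0, -0.1, 0, 0, 0, 40, 0, 0, -0.1, 0, 0, 0, 60, 0, 0, -0.1, 0, 0, 0, 60, 0, 0, -0.1, 0, 0, 0, 60])

```text
t: 9.6
tool_pos: [0.5013, 0.0123, 0.1585]
eef_rot: [0.116, 3.138, 0.0]
wrist_force: [-1.0, 0.0, -0.7]
finger_gap: 0.601
grip_force: 0.0
```

servo_tool(steps=[0, 0, -1, 0, 0, 0, 60, 0, 0, -3, 0, 0, 0, 60, 0, 0, -6, 0, 0, 0, 60, 0, 0, -9, 0, 0, 0, 60, 0, 0, -12, 0, 0, 0, 60])

```text
t: 10.02
tool_pos: [0.5006, 0.0123, 0.2804]
eef_rot: [0.116, 3.139, 0.0]
wrist_force: [-0.0, 0.3, 0.5]
finger_gap: 0.6
grip_force: 0.0
```

servo_tool(steps=[2, 0, 0, 0, 0, 0, 100, 4, 0, 0, 0, 0, 0, 100, 6, 0, 0, 0, 0, 0, 100, 6, 0, 0, 0, 0, 0, 100, 6, 0, 0, 0, 0, 0, 100])

```text
t: 10.43
tool_pos: [0.4408, 0.0167, 0.2795]
eef_rot: [0.116, 3.137, 0.0]
wrist_force: [0.6, 0.1, 0.8]
finger_gap: 0.998
grip_force: 0.0
```

```bash
python3 - <<'E'
from h import *
np.set_printoptions(precision=4,suppress=True)
o=bot.get_obs();print(o["tool_pos"],cv2.Rodrigues(o["eef_rot"])[0],o["wrist_force"],o["finger_gap"])
w=bot.get_image("wrist")[:,:,::-1];cv2.imwrite("pics/w3.png",w)
s=bot.get_image("scene")[:,:,::-1];cv2.imwrite("pics/s3.png",s)
t=bot.get_image("top")[:,:,::-1];cv2.imwrite("pics/t3.png",t)
p=bot.camera_params("wrist");np.savez("w3.npz",**p)
c=np.zeros((600,800,3),np.uint8);c[:,:]=cv2.resize(w,(800,600),interpolation=cv2.INTER_CUBIC)
c[:,0:0]=0
c[360:,:300]=cv2.resize(t[220:340,300:450],(300,240),interpolation=cv2.INTER_CUBIC)
c[360:,560:]=cv2.resize(s[130:250,200:320],(240,240),interpolation=cv2.INTER_CUBIC)
cv2.imwrite("pics/h2.png",cv2.convertScaleAbs(c,alpha=1.3,beta=10))
E
```

```text
[0.4408 0.0167 0.2795] [[-0.9973  0.0737  0.0026]
 [ 0.0737  0.9973 -0.0001]
 [-0.0026  0.0001 -1.    ]] [0.5707 0.065  0.7779] 0.9980848920321794
```

View pics/h2.png

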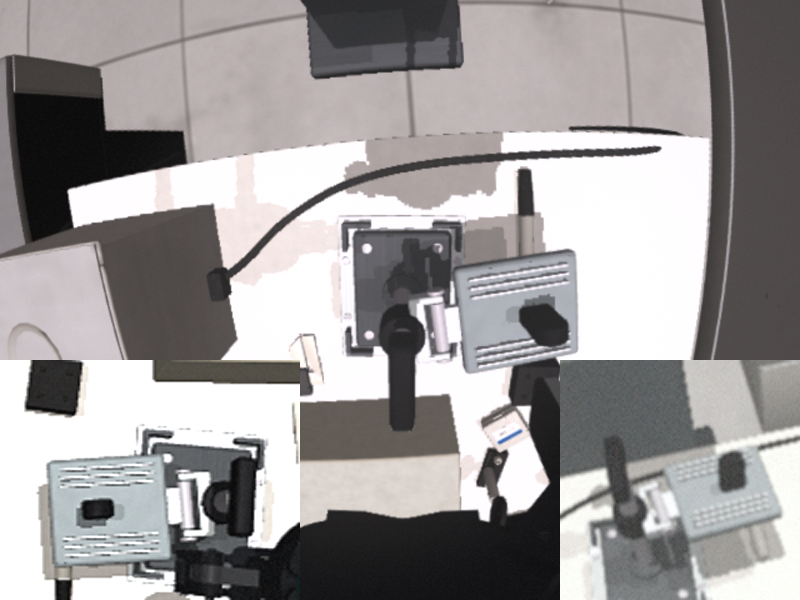

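```bash
python3 - <<'E'
from h import *
np.set_printoptions(precision=4,suppress=True)
def tri(l):
    A=[];b=[]
    for n,p in l:
        c,d=ray(n,p);d=d/np.linalg.norm(d);M=np.eye(3)-np.outer(d,d);A.append(M);b.append(M@c)
    X=np.linalg.lstsq(np.vstack(A),np.hstack(b),rcond=None)[0]; return X,np.linalg.norm(A[0]@X-b[0])
T=lambda q:(300+q[0]/2,220+(q[1]-360)/2); W=lambda q:(q[0]*.8,q[1]*.8)
S=lambda q:(200+(q[0]-560)/2,130+(q[1]-360)/2)
# corners: inner(-x side),inner(+x),outer(+x),outer(-x): wrist ; top
wc=[(455,266),(466,372),(579,355),(575,250)]; tc=[(172,563),(163,456),(48,463),(57,567)]
sc=[None,(687,537),(782,519),(756,445)]
for w,t,s in zip(wc,tc,sc):
    l=[("wrist",W(w)),("top",T(t))]
    print(tri(l), tri(l+[("scene",S(s))]) if s else "", at("wrist",W(w),.126),at("top",T(t),.126))
print("paddle top t",at("top",T((97,508)),.178), "scene",at("scene",S((733,458)),.178))
# refine mirror with gold etc: saved
E
```

```text
(array([0.4503, 0.055 , 0.1271]), np.float64(8.396661528108655e-05))  [0.4507 0.0551 0.126 ] [0.4503 0.0549 0.126 ]
(array([0.5399, 0.0613, 0.1238]), np.float64(0.0001631999721680599)) (array([0.5406, 0.0614, 0.1219]), np.float64(0.00037186440974483633)) [0.5388 0.0609 0.126 ] [0.5396 0.0617 0.126 ]
(array([0.5333, 0.1582, 0.1239]), np.float64(0.001187450369518401)) (array([0.5374, 0.1596, 0.1127]), np.float64(0.002967879088992418)) [0.5331 0.1566 0.126 ] [0.5323 0.1591 0.126 ]
(array([0.4455, 0.1506, 0.1203]), np.float64(9.26752073300913e-05)) (array([0.4464, 0.1526, 0.1153]), np.float64(0.0002701658486538127)) [0.4441 0.1485 0.126 ] [0.4457 0.1508 0.126 ]
paddle top t [0.4925 0.1215 0.178 ] scene [0.5003 0.1215 0.178 ]
```

servo_tool(steps=[-1, 2.2, 0, 0, 0, 0.12, 100, -2, 4.4, 0, 0, 0, 0.24, 100, -3, 6.6, 0, 0, 0, 0.36, 100, -4, 8.8, 0, 0, 0, 0.48, 100, -4.55, 10.6, 0, 0, 0, 0.6, 100])

```text
t: 11.0
tool_pos: [0.4961, 0.1205, 0.2779]
eef_rot: [1.047, 2.962, 0.001]
wrist_force: [0.4, -0.4, 0.8]
finger_gap: 0.998
grip_force: 0.0
```

servo_tool(steps=[0, 0, 0, 0, 0, 0.12, 100, 0, 0, 0, 0, 0, 0.24, 100, 0, 0, 0, 0, 0, 0.36, 100, 0, 0, 0, 0, 0, 0.48, 100, 0, 0, 0, 0, 0, 0.6, 100])

```text
t: 11.42
tool_pos: [0.4951, 0.1192, 0.2779]
eef_rot: [-1.875, -2.52, 0.0]
wrist_force: [0.7, 0.5, 0.5]
finger_gap: 1.004
grip_force: 0.0
```

servo_tool(steps=[0, 0, 0, 0, 0, 0.12, 100, 0, 0, 0, 0, 0, 0.24, 100, 0, 0, 0, 0, 0, 0.24, 100, 0, 0, 0, 0, 0, 0.24, 100, 0, 0, 0, 0, 0, 0.24, 100])

```text
t: 11.83
tool_pos: [0.4945, 0.119, 0.2781]
eef_rot: [-2.154, -2.286, 0.0]
wrist_force: [-0.3, -0.4, -0.6]
finger_gap: 1.0
grip_force: 0.0
```

```bash
cat >st.py <<'E'
from h import *
np.set_printoptions(precision=4,suppress=True)
o=bot.get_obs();R=cv2.Rodrigues(o["eef_rot"])[0]
print(o["t"],o["tool_pos"],"x",R[:,0],"yawx",np.degrees(np.arctan2(R[1,0],R[0,0])),o["wrist_force"],o["finger_gap"],o["joint_positions"])
E
python3 st.py
```

```text
11.8333 [0.4945 0.119  0.2781] x [-0.0594  0.9982  0.0001] yawx 93.40543580759473 [-0.3366 -0.4353 -0.6268] 1.000220951293641 [0.0992 0.1382 1.4864 0.0001 1.5173 0.0398]
```

servo_tool(steps=[0, 0, 3, 0, 0, 0, 100, 0, 0, 6.5, 0, 0, 0, 100, 0, 0, 10, 0, 0, 0, 100, 0, 0, 12.5, 0, 0, 0, 100, 0, 0, 13.5, 0, 0, 0, 100])

```text
t: 12.25
tool_pos: [0.4913, 0.1187, 0.1396]
eef_rot: [-2.152, -2.282, 0.008]
wrist_force: [-0.5, -0.3, 0.2]
finger_gap: 1.002
grip_force: 0.0
```

servo_tool(steps=[0, 0, 1, 0, 0, 0, 100, 0, 0, 2, 0, 0, 0, 100, 0, 0, 2.8, 0, 0, 0, 100, 0, 0, 3.1, 0, 0, 0, 100, 0, 0, 3.1, 0, 0, 0, 80])

```text
t: 12.67
tool_pos: [0.4942, 0.119, 0.1124]
eef_rot: [2.157, 2.284, 0.0]
wrist_force: [-0.1, 0.3, -0.6]
finger_gap: 0.882
grip_force: 0.0
```

servo_tool(steps=[0, 0, 0, 0, 0, 0, 60, 0, 0, 0, 0, 0, 0, 40, 0, 0, 0, 0, 0, 0, 25, 0, 0, 0, 0, 0, 0, 15, 0, 0, 0, 0, 0, 0, 0])

```text
t: 13.08
tool_pos: [0.4942, 0.1191, 0.1128]
eef_rot: [2.157, 2.284, 0.001]
wrist_force: [1.2, 2.8, 0.9]
finger_gap: 0.153
grip_force: 59.5
```

servo_tool(steps=[0, 0, 0, 0, 0, 0, 0, 0, 0, 0, 0, 0, 0, 0, 0, 0, 0, 0, 0, 0, 0, 0, 0, 0, 0, 0, 0, 0])

```text
t: 13.42
tool_pos: [0.4945, 0.1191, 0.1128]
eef_rot: [2.157, 2.283, 0.002]
wrist_force: [1.0, 1.4, 3.1]
finger_gap: 0.15
grip_force: 60.9
```

```bash
python3 st.py
```

```text
13.4167 [0.4945 0.1191 0.1128] x [-0.0571  0.9984  0.0002] yawx 93.27197326311567 [1.0274 1.4029 3.1129] 0.15046633456008332 [0.0993 0.24   1.7773 0.0002 1.1232 0.0421]
```

servo_tool(steps=[-0.04, 0.96, 0, 0, 0, 0.09, 0, -0.17, 1.92, 0, 0, 0, 0.18, 0, -0.39, 2.86, 0, 0, 0, 0.27, 0, -0.65, 3.68, 0, 0, 0, 0.35, 0])

```text
t: 13.75
tool_pos: [0.531, 0.1144, 0.1125]
eef_rot: [-2.526, -1.868, 0.002]
wrist_force: [-0.6, 0.2, 3.8]
finger_gap: 0.152
grip_force: 61.2
```

servo_tool(steps=[-0.04, 0.96, 0, 0, 0, 0.09, 0, -0.17, 1.92, 0, 0, 0, 0.18, 0, -0.39, 2.86, 0, 0, 0, 0.27, 0, -0.65, 3.68, 0, 0, 0, 0.35, 0, -0.65, 3.68, 0, 0, 0, 0.35, 0])

```text
t: 14.17
tool_pos: [0.5648, 0.0972, 0.1123]
eef_rot: [-2.811, -1.401, 0.002]
wrist_force: [-1.1, 1.9, 4.8]
finger_gap: 0.153
grip_force: 61.3
```

```bash
python3 st.py
```

```text
14.1667 [0.5648 0.0972 0.1123] x [ 0.6022  0.7984 -0.0005] yawx 52.974476318995656 [-1.0986  1.9087  4.7946] 0.1530726157655065 [0.0488 0.3323 1.6404 0.0003 1.1701 0.6949]
```

servo_tool(steps=[-0.06, 0, 0.46, 0, -0.06, 0, 0, -0.13, 0, 0.92, 0, -0.12, 0, 0, -0.26, 0, 1.4, 0, -0.185, 0, 0, -0.4, 0, 1.89, 0, -0.25, 0, 0, -0.4, 0, 1.89, 0, -0.25, 0, 0])

```text
t: 14.58
tool_pos: [0.5612, 0.0948, 0.0917]
eef_rot: [2.687, 1.353, -0.348]
wrist_force: [-1.3, -2.3, 3.0]
finger_gap: 0.149
grip_force: 61.2
```

```bash
python3 st.py
```

```text
14.5833 [0.5612 0.0948 0.0917] x [ 0.5759  0.7772 -0.2535] yawx 53.459379071013196 [-1.2947 -2.3197  2.9795] 0.14896452284722422 [ 0.1674  0.4614  1.5176 -0.179   1.3545  0.8608]
```

servo_tool(steps=[-0.06, 0, 0.46, 0, -0.06, 0, 0, -0.13, 0, 0.92, 0, -0.12, 0, 0, -0.25, 0, 1.37, 0, -0.18, 0, 0, -0.37, 0, 1.82, 0, -0.24, 0, 0, -0.37, 0, 1.82, 0, -0.24, 0, 0])

```text
t: 15.0
tool_pos: [0.5559, 0.0876, 0.075]
eef_rot: [2.547, 1.281, -0.647]
wrist_force: [-1.9, -2.8, 3.4]
finger_gap: 0.15
grip_force: 60.9
```

```bash
python3 st.py
```

```text
15.0 [0.5559 0.0876 0.075 ] x [ 0.524   0.7064 -0.4758] yawx 53.43374783528321 [-1.8619 -2.8389  3.394 ] 0.14966192136472206 [ 0.2452  0.5934  1.4131 -0.3038  1.5351  0.9573]
```

servo_tool(steps=[0, 0, 0, 0, 0, 0, 30, 0, 0, 0, 0, 0, 0, 60, 0, 0, 0, 0, 0, 0, 80, 0, 0, 0, 0, 0, 0, 80, 0, 0, 0, 0, 0, 0, 80])

```text
t: 15.42
tool_pos: [0.5574, 0.088, 0.0775]
eef_rot: [2.554, 1.277, -0.635]
wrist_force: [0.4, -0.9, 0.1]
finger_gap: 0.797
grip_force: 0.0
```

servo_tool(steps=[0, 0, -1, 0, 0, 0, 80, 0, 0, -3, 0, 0, 0, 80, 0, 0, -6, 0, 0, 0, 80, 0, 0, -9, 0, 0, 0, 80, 0, 0, -12, 0, 0, 0, 80])

```text
t: 15.83
tool_pos: [0.5914, 0.1339, 0.1847]
eef_rot: [2.553, 1.277, -0.637]
wrist_force: [0.6, 0.7, 0.2]
finger_gap: 0.796
grip_force: 0.0
```

servo_tool(steps=[0, 0, -3, 0, 0.1, 0, 80, 0, 0, -5, 0, 0.2, 0, 80, 0, 0, -7, 0, 0.3, 0, 80, 0, 0, -8, 0, 0.4, 0, 80, 0, 0, -8, 0, 0.48, 0, 80])

```text
t: 16.25
tool_pos: [0.616, 0.1645, 0.2586]
eef_rot: [2.804, 1.404, 0.006]
wrist_force: [-0.3, -0.4, 0.1]
finger_gap: 0.801
grip_force: 0.0
```

```bash
python3 st.py; cat >fit.py <<'E'
from h import *
from scipy.optimize import minimize
np.set_printoptions(precision=4,suppress=True)
C=np.array([.5008,.0122])
p=bot.camera_params("wrist");R=cv2.Rodrigues(p["rvec"])[0]
W=bot.get_image("wrist");ims={"wrist":W,"top":bot.get_image("top"),"scene":bot.get_image("scene")}
for k,v in ims.items(): cv2.imwrite(f"pics/f_{k}.png",v[:,:,::-1])
def pj(n,P):
    if n!="wrist": return proj(n,P)
    q=np.array(P)@R.T+p["tvec"];K=p["K"];r=np.hypot(q[:,0],q[:,1]);th=np.arctan2(r,q[:,2])
    return K[:2,2]+K[0,0]*(th/r)[:,None]*q[:,:2]
def pts(y,t,dx,dy):
    e=np.array([np.cos(y),np.sin(y),0]);l=np.array([-np.sin(y),np.cos(y),0]);u=np.array([0,0,1.])
    hx=np.cos(t)*e-np.sin(t)*u;hz=np.sin(t)*e+np.cos(t)*u;o=np.array([C[0]+dx,C[1]+dy,.119])+.03*e
    return np.array([o+a*hx+b*l+c*hz for a in(.015,.115) for b in(-.045,.045) for c in(-.007,.007)])
import sys
for n in ims:
    im=ims[n];hsv=cv2.cvtColor(im,cv2.COLOR_RGB2HSV).astype(int)
    P=pj(n,pts(np.radians(53.2),.525,0,0));m=np.zeros(im.shape[:2],np.uint8)
    cv2.fillConvexPoly(m,cv2.convexHull(P.astype(np.float32)).astype(np.int32),1)
    print(n,P.mean(0),"median in hull hsv",np.median(hsv[m>0],axis=0),"ring",np.median(hsv[(cv2.dilate(m,np.ones((15,15)))-m)>0],axis=0))
E
python3 fit.py
```

```text
16.25 [0.616  0.1645 0.2586] x [0.5989 0.8008 0.0012] yawx 53.206978653580904 [-0.2802 -0.4349  0.0882] 0.8006364792533393 [ 0.1542  0.3442  1.2533 -0.0038  1.5387  0.7965]
wrist [320.2754 299.4361] median in hull hsv [113.  15. 107.] ring [120.  13. 144.]
top [367.8893 263.3646] median in hull hsv [ 96.  18. 121.] ring [ 30.  15. 186.]
scene [275.4504 229.8821] median in hull hsv [ 90.  10. 131.] ring [ 38.   7. 142.]
```

servo_tool(steps=[0, 0, -3, 0, 0, 0, 80, 0, 0, -6, 0, 0, 0, 80, -4, 0, -8, 0, 0, 0, 80, -8, 0, -8, 0, 0, 0, 80, -12, 0, -8, 0, 0, 0, 80])

```text
t: 16.82
tool_pos: [0.5431, 0.0681, 0.3349]
eef_rot: [2.802, 1.407, -0.014]
wrist_force: [0.5, -1.3, -1.1]
finger_gap: 0.801
grip_force: 0.0
```

servo_tool(steps=[-4, 0, 0, 0, 0, 0, 80, -8, 0, 0, 0, 0, 0, 80, -11, 0, 0, 0, 0, 0, 80, -11, 0, 0, 0, 0, 0, 80, -11, 0, 0, 0, 0, 0, 80])

```text
t: 17.23
tool_pos: [0.4765, -0.0205, 0.3356]
eef_rot: [2.807, 1.402, -0.015]
wrist_force: [1.0, 0.4, -0.2]
finger_gap: 0.802
grip_force: 0.0
```

```bash
cat >>fit.py <<'E'
def edge(n):
    g=cv2.GaussianBlur(cv2.cvtColor(ims[n],cv2.COLOR_RGB2GRAY),(0,0),1.0).astype(np.float32)
    G=np.hypot(cv2.Sobel(g,cv2.CV_32F,1,0),cv2.Sobel(g,cv2.CV_32F,0,1)); return np.minimum(G,150)
E_={n:edge(n) for n in ("wrist","top")}
def score(v,ns):
    s=0;P3=pts(v[0],v[1],v[2],v[3]);top=P3[[1,3,7,5]]
    for n in ns:
        L=np.vstack([a+(b-a)*np.linspace(.05,.95,60)[:,None] for a,b in zip(top,np.roll(top,-1,0))])
        q=pj(n,L).astype(np.float32);s+=cv2.remap(E_[n],q[None,:,0],q[None,:,1],cv2.INTER_LINEAR).mean()
    return -s
from scipy.optimize import differential_evolution as DE
for ns in (["wrist"],["wrist","top"]):
    r=DE(score,[(.75,1.1),(.3,.75),(-.004,.004),(-.004,.004)],args=(ns,),seed=1,popsize=20);print(ns,np.degrees(r.x[0]),r.x,r.fun)
    for t in (.35,.43,.48,.525,.57,.61,.68):
        print(t,min(score((y,t,*r.x[2:]),ns) for y in np.linspace(.85,1.0,31)))
E
python3 fit.py
```

```text
wrist [322.0654  78.3818] median in hull hsv [113.  14. 138.] ring [156.   6. 208.]
top [367.8893 263.3646] median in hull hsv [ 97.  18. 112.] ring [ 90.   4. 187.]
scene [275.4504 229.8821] median in hull hsv [ 90.  10. 135.] ring [ 38.   7. 159.]
['wrist'] 53.15550904575603 [ 0.9277  0.5709 -0.0028 -0.0022] -137.39495849609375
0.35 -86.81706
0.43 -96.20381
0.48 -103.58765
0.525 -111.74141
0.57 -137.39992
0.61 -116.92127
0.68 -108.57178
['wrist', 'top'] 53.4944789032949 [ 0.9337  0.5643 -0.0031 -0.002 ] -260.6434326171875
0.35 -166.1555
0.43 -180.17775
0.48 -202.52432
0.525 -231.9961
0.57 -260.61615
0.61 -225.46335
0.68 -208.72293
```

```bash
cat >>fit.py <<'E'
print("----");E_["scene"]=edge("scene")
for ns in (["top"],["scene"],["wrist","top","scene"]):
    r=DE(score,[(.75,1.1),(.3,.75),(-.006,.006),(-.006,.006)],args=(ns,),seed=1,popsize=20);print(ns,r.x,r.fun)
# full model incl. a camera-frame pixel slack: z offset free
def sc2(v,ns):
    C0=C.copy(); s=0;P3=pts(*v[:4])+[0,0,v[4]];top=P3[[1,3,7,5]]
    for n in ns:
        L=np.vstack([a+(b-a)*np.linspace(.05,.95,60)[:,None] for a,b in zip(top,np.roll(top,-1,0))])
        q=pj(n,L).astype(np.float32);s+=cv2.remap(E_[n],q[None,:,0],q[None,:,1],cv2.INTER_LINEAR).mean()
    return -s
for ns in (["wrist"],["top"],["wrist","top"]):
    r=DE(sc2,[(.75,1.1),(.3,.75),(-.006,.006),(-.006,.006),(-.004,.004)],args=(ns,),seed=2,popsize=20);print("z free",ns,r.x,r.fun)
E
python3 fit.py | sed -n '/----/,$p'
```

```text
----
['top'] [ 0.9409  0.5351 -0.0038 -0.0017] -134.32388305664062Traceback (most recent call last):
  File "fit.py", line 39, in <module>
    r=DE(score,[(.75,1.1),(.3,.75),(-.006,.006),(-.006,.006)],args=(ns,),seed=1,popsize=20);print(ns,r.x,r.fun)
    return fun(*args, **kwargs)
    ret = solver.solve()
    next(self)
    ~~~~^^^^^^
    energy = self.func(parameters)
    return self.f(x, *self.args)
           ~~~~~~^^^^^^^^^^^^^^^
  File "fit.py", line 30, in score
    q=pj(n,L).astype(np.float32);s+=cv2.remap(E_[n],q[None,:,0],q[None,:,1],cv2.INTER_LINEAR).mean()
      ~~^^^^^
  File "fit.py", line 9, in pj
    if n!="wrist": return proj(n,P)
                          ~~~~^^^^^
  File "h.py", line 12, in proj
    p=bot.camera_params(n);return cv2.projectPoints(np.array(P,float).reshape(-1,1,3),p["rvec"],p["tvec"],p["K"],None)[0].reshape(-1,2)
ValueError: time passes only in moves, steps and waits
```

```bash
python3 -c "
from bench import bot
print(bot.hand_in())"
```

```text
the job is handed in; nothing more can be done
None
```

I set the lamp flat on the locating plate, with its head pointing at the mirror mount (bearing about 53°) and tilted about 0.54–0.57 rad down (31–33°, allowed 25–35°), then handed the job in at about 17 s. The hand-in returned no verdict, so these figures are my own fits to the final camera images.

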